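Cock and trip the cartridge piercer

TASK

On the bench stands a small sprung piercer with a reagent cartridge in it. Swing its striker arm back by the knob until the catch holds it by itself, let go, then press the release cap so that the arm snaps forward and drives the piercing pin fully home into the cartridge.

Things in the scene. Friction and masses are not known exactly. Their poses are not given: they have to be found in the camera images.
- striker (a joint): Swing angle (rad) of the flat steel striker arm (20 wide, 10 thick) about an upright pivot on the fixed ivory base plate. Grows anticlockwise from above, away from the cartridge. Starts resting on the proud pin at 0.13 to 0.18; 0 = pin home. A spring pulls it to 0 (2 to 4 N at the knob); passing the catch ramp adds a few N. The catch holds it at about 0.90: swing to 1.0 to be sure; stop at 1.08.
- striker_knob (a point): Centre of the upright round black knob at the arm's free end: 16 mm diameter, 40 mm tall, centre 85 mm above the bench (top at 105, arm's upper face at 65). Its x axis points level from the knob to the arm's pivot, 160 mm away; z up. Cocking carries the knob along -y on an arc about the pivot. Fixed to the arm, but round, so it can turn in a grasp. Let go uncaught, the arm snaps back.
- release_cap (a point): Centre of the top of the release cap, a flat black round button 32 mm in diameter on a 12 mm stem, at the end of the catch bar, 75 mm above the bench, on the side to which the arm is cocked, 90 mm past the cocked knob. Pressed straight down it trips the catch after 10 to 14 mm (full travel 18 mm, 2 to 5 N; press it well down) and springs back up. The arm flies away from it.
- pin (a joint): How far (m) the steel piercing pin is driven in: 0 = 15 mm proud, 0.015 = fully home; starts at 0 to 0.004. Its domed head, 16 mm across, sticks out of the white cartridge (60 by 56 mm, top 82 mm above the bench) towards the arm, 85 mm from the pivot. Stiff (9 N): the arm's spring cannot push it in slowly, the snap of the released arm does. It stays where it is left.

How it is judged:
By the outcome, as a careful person would: the job done as asked, in the order asked, and still so for the second after the job is handed in, with the robot touching nothing.
It also fails if it takes over 48 s, if anything falls off the work surface, if the arm or the gripper's body presses on something with over 40 N, if the wrist force passes 120 N, or if a joint passes its speed limit or range.

ROBOT

A 7-joint arm with a two-finger parallel gripper is mounted at the origin on the work surface. World frame = base frame: x ahead of the robot, y to its left, z up, the work surface at z = 0. Lengths are in mm, angles in rad, forces in N, time in s.
With the tool pointing down it reaches from about 400 to 875 mm from the base axis. Payload 4.4 kg.
Tool frame: the origin (TCP) lies at the very end of the fingers, on their centre line; the grasp point (between the pads) lies 19 mm behind it; z points along the fingers, y is the line along which they close (so a half turn about z gives the same grasp; the last joint's range is limited). The gripper opens to 85 mm and grips with 20 to 120 N. Pads are 22 mm wide; open, the fingers measure 114 mm over their backs; the gripper's body (76 mm by 85 mm) begins 54 mm behind the grasp point. The pads swing forward as they close: fully open they stand 13 mm farther back than shut.
Start: joints at [1.115, 0.628, 0.038, 1.517, -0.027, 0.996, -0.02], TCP at [247.03, -601.244, 231.313] pointing down, gripper open.
Joint ranges: [-3.06, 3.06], [-0.37, 2.12], [-1.25, 1.32], [0.18, 2.47], [-1.1, 4.24], [0.23, 1.98], [-2.94, 2.94]. Speed limits (rad/s): [2.57, 2.57, 3.14, 3.14, 3.14, 3.14, 3.14].

INTERFACE

Orientations are given as [roll, pitch, yaw] about the fixed x, y, z axes, in that order (R = Rz(yaw) Ry(pitch) Rx(roll)).
In Python, from cell import ctrl gives the robot as it stands.
- The arm moves only by the tool step_arm, never from a script. Its argument "series" is a list that holds one entry, the list of rows, each a list of 7 numbers: the turn, a rotation vector about the tool's x, y, z as a fraction of full scale, then the shift along the tool's x, y, z as a fraction of full scale, then the closure, from 0 (fully open) to 1 (shut). In form: [[[ax, ay, az, tx, ty, tz, gripper], ...]]. A call has 1 to 12 rows; each row shifts and turns the commanded pose from where the row before left it, along the tool's axes as they then stand; what a row does not reach is not made up. Full scale, the value 1, is 150 mm for a shift and 45 degrees for a turn. A row lasts 1/10 s, in which the tool goes at most 50 mm and 8.59 degrees, less where a joint would pass 70% of its speed; a pose out of reach is approached as far as the arm can. A call with a number of a shift or a turn outside -1 to 1 is refused whole. A call with a gripper value outside its range is refused whole. The fingers move at their own pace and stop on an object; the grip force is fixed at half the most. Time passes only in rows, so rows that do not move let the fingers close. It gives the time, the measured TCP pose, the force, the opening and the grip force at its end, in the units of the state.
- ctrl.read_state(): the state, without advancing time (a new reading comes with each control period).
- ctrl.get_image(name): name is "scene" or "top" or "wrist"; returns a dict with "img" (400x640x3 uint8, red, green, blue), "fx", "fy", "cx", "cy" (pixels), "dist" ([k1, k2, p1, p2, k3] as OpenCV has them; the pictures are not rectified), "R" (3x3) and "t" (3): a world point X has camera coordinates R X + t. Camera axes: x right, y down, z forward; pixel columns grow to the right and rows downward; lengths in mm; the calibration is good to about 2 mm. A picture is of the moment at which its call begins. There is no depth.
- ctrl.finish_job(): hands the job in; it is judged then, once.
Trained networks look in a picture, given as the dict that the camera call returned (one of the last four; its "shot" number tells which), for a name from the list of things; names that differ only in an ending like _2 or _b are one class to them, and where a whole thing is asked for, a point or a joint stands for the part that bears it (a point fixed in the world has none). Each returns a list of dicts, best first, with "score" (0 to 1); they miss things now and then, are a little off and sometimes report something else, mostly with a low value. They report only what shows in the picture. A call takes as long as a camera call.
- ctrl.recognise(picture, thing): "centre" ([column, row] in pixels, amid what is visible of it).
The state is a dict: "clock": time; "qpos": joint angles; "qd": joint speeds; "tau": joint torques, N m; "eef_pos": TCP position; "tool_rot": TCP orientation; "force": force on the tool from outside, world axes, zero at the start; "torque": the same for the moment, N m; "width": finger opening in mm; "gripper_force": force on a finger pad.
Only numpy, scipy, OpenCV 4.12 (cv2) and the standard library are available. Lean on these libraries where they do the work, as an engineer would, in place of code of your own. Each camera call takes 0.05 s, during which the arm holds its last target. There are 200 camera calls.

## Working session

There is one attempt and no reset: what is moved stays moved. The work goes in short steps, Python scripts to look and compute and a tool call to move; the robot and the scene stay as the last step left them, time stands still between calls to the robot, and variables do not carry over. Pictures are saved under pics/ and viewed, at most 10 in all, crops included, and the job is handed in when it is done.

Besides the shell and the picture viewer there is one more tool, called after "Call:" as name(argument=value, ...), one argument or row to a line, values as JSON. step_arm: Moves the arm, as the interface text tells. Shift numbers are shares of 150 mm and turn numbers shares of 45 degrees, none past 1 either way. Its arguments: {"type":"object","properties":{"series":{"type":"array","items":{"type":"array","items":{"type":"array","items":{"type":"number","minimum":-1,"maximum":1}}}}},"required":["series"]}

```bash
mkdir -p pics
cat > h.py <<'E'
import numpy as np, cv2
from cell import ctrl
def ray(p,px):
    K=np.array([[p["fx"],0,p["cx"]],[0,p["fy"],p["cy"]],[0,0,1.]])
    u=cv2.undistortPoints(np.array([[px]],float),K,np.array(p["dist"],float))[0,0]
    R=np.array(p["R"]);t=np.array(p["t"]).ravel()
    return -R.T@t, R.T@np.array([u[0],u[1],1.])
def atz(p,px,z):
    c,d=ray(p,px); return c+d*(z-c[2])/d[2]
def proj(p,X):
    K=np.array([[p["fx"],0,p["cx"]],[0,p["fy"],p["cy"]],[0,0,1.]])
    return cv2.projectPoints(np.array([X],float),cv2.Rodrigues(np.array(p["R"],float))[0],np.array(p["t"],float).ravel(),K,np.array(p["dist"],float))[0][0,0]
E
python3 - <<'E'
from h import *
s=ctrl.read_state();print({k:np.round(s[k],3) for k in("clock","eef_pos","tool_rot","width","force")})
for n in("scene","top","wrist"):
    p=ctrl.get_image(n);cv2.imwrite(f"pics/{n}0.png",p["img"][:,:,::-1])
    for t,z in(("striker_knob",85),("release_cap",75),("pin",70),("striker",65)):
        for r in ctrl.recognise(p,t)[:2]:
            print(n,t,round(r["score"],2),np.round(r["centre"]),np.round(atz(p,r["centre"],z)))
E
```

```text
{'clock': np.float64(0.0), 'eef_pos': array([ 246.839, -600.641,  230.381]), 'tool_rot': array([-3.14, -0.  ,  0.39]), 'width': np.float64(85.422), 'force': array([ 0.813, -0.142, -0.373])}
scene striker_knob 0.79 [375. 212.] [599.  92.  85.]
scene release_cap 0.97 [316. 209.] [595.  -9.  75.]
scene pin 0.44 [381. 210.] [568. 100.  70.]
scene striker 0.82 [379. 212.] [567.  97.  65.]
top striker_knob 0.91 [273. 230.] [546.  90.  85.]
top release_cap 0.66 [318. 241.] [530.  12.  75.]
top pin 0.63 [261. 234.] [539. 112.  70.]
top striker 0.76 [271. 230.] [546.  96.  65.]
```

View pics/top0.png

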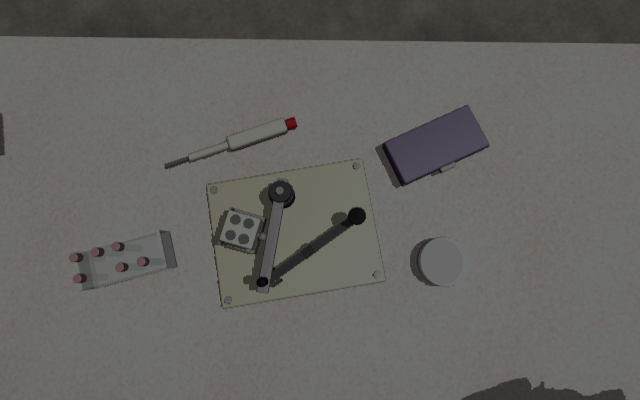

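View pics/scene0.png

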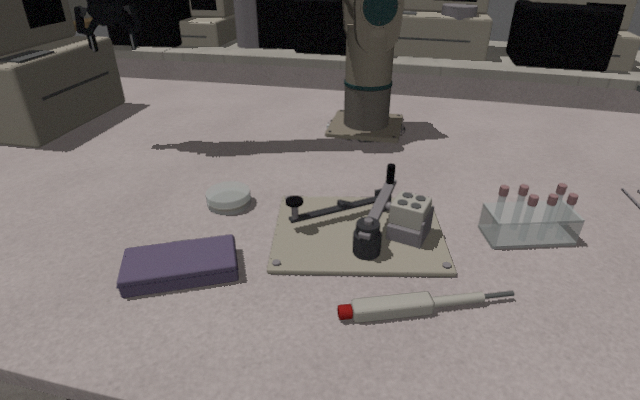

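The top view shows the pivot at (281,192), the knob at (263,282) and the cap at (357,215). In the scene view the knob is at (391,168–184) and the cap at (294,202). Cocking swings the knob to the right (−y).

Run:
```python
from h import *
p=ctrl.get_image("top");q=ctrl.get_image("scene")
K=atz(p,(263,282),100);C=atz(p,(357,215.5),75);P=atz(p,(281,190),85)
print("top K",K,"C",C,"P",P,np.linalg.norm((K-P)[:2]))
print("scene K",atz(q,(391,167),105),"C",atz(q,(294,202),75))
for n,X in(("K",K),("C",C)):print(n,proj(q,X))
for Z in (65,85): 
  v=(atz(p,(263,282),100)-atz(p,(281,190),Z))[:2]; print(np.linalg.norm(v),np.degrees(np.arctan2(v[1],v[0])))
big=cv2.resize(p["img"][150:320,190:400],None,fx=3.5,fy=3.5,interpolation=2)
big=np.clip(big.astype(float)*1.6,0,255).astype(np.uint8)
cv2.imwrite("pics/topc.png",big[:,:,::-1])
```

```text
top K [457.67573803 101.5408787  100.        ] C [574.98110038 -54.29130209  75.        ] P [615.28896778  79.3112825   85.        ] 159.17312945131226
scene K [467.22742309 106.1256746  105.        ] C [581.78230034 -51.27079703  75.        ]
K [388.78791218 166.94476661]
C [293.40242308 199.87450726]
162.47268935957644 172.8697581500882
159.17312945131226 171.97201774708486
```

View pics/topc.png

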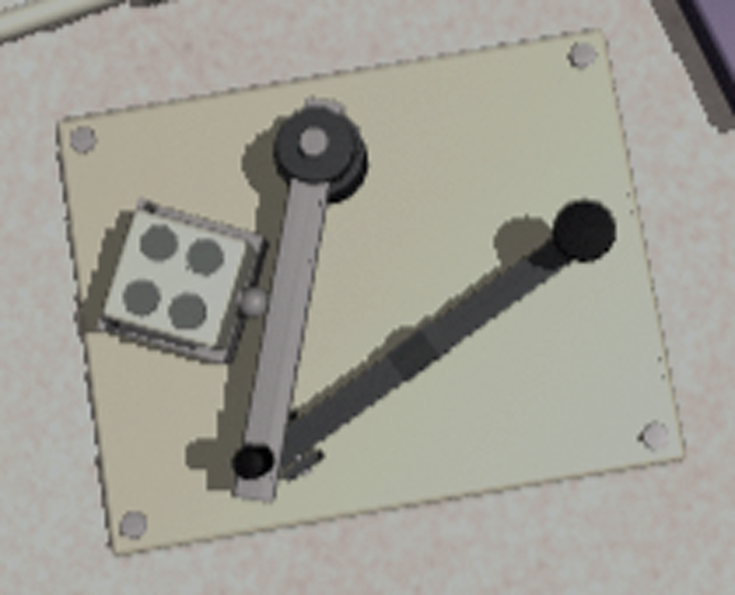

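```bash
cat >> h.py <<'E'
from scipy.spatial.transform import Rotation as Ro
def plan(wps,g,cur=None):
    """wps: (x,y,z,yawdeg,nrows) tool down"""
    s=ctrl.read_state()
    p=np.array(s["eef_pos"]);R=Ro.from_euler("xyz",s["tool_rot"])
    if cur is not None: p=np.array(cur[:3],float);R=Ro.from_euler("xyz",[180,0,cur[3]],degrees=True)
    for x,y,z,yw,n in wps:
        T=Ro.from_euler("xyz",[180,0,yw],degrees=True);rv=(R.inv()*T).as_rotvec();p0,R0=p,R
        for i in range(1,n+1):
            pn=p0+(np.array([x,y,z])-p0)*i/n
            Rn=R0*Ro.from_rotvec(rv*i/n)
            d=R.inv().apply(pn-p)/150;a=np.degrees((R.inv()*Rn).as_rotvec())/45
            print(np.round(np.r_[a,d,g],3).tolist(),end=",")
            p,R=pn,Rn
        print()
E
python3 - <<'E'
from h import *
plan([(450,-450,230,22.35,6),(460,102,220,-8,14)],0)
E
```

```text
[0.0, -0.0, -0.0, 0.272, -0.07, 0.001, 0.0],[0.0, -0.0, -0.0, 0.272, -0.07, 0.001, 0.0],[0.0, -0.0, -0.0, 0.272, -0.07, 0.001, 0.0],[0.0, -0.0, -0.0, 0.272, -0.07, 0.001, 0.0],[0.0, -0.0, -0.0, 0.272, -0.07, 0.001, 0.0],[0.0, -0.0, -0.0, 0.272, -0.07, 0.001, 0.0],
[-0.0, -0.0, 0.048, 0.104, -0.241, 0.005, 0.0],[-0.0, -0.0, 0.048, 0.095, -0.245, 0.005, 0.0],[-0.0, -0.0, 0.048, 0.086, -0.248, 0.005, 0.0],[-0.0, -0.0, 0.048, 0.076, -0.252, 0.005, 0.0],[-0.0, -0.0, 0.048, 0.067, -0.254, 0.005, 0.0],[-0.0, -0.0, 0.048, 0.057, -0.257, 0.005, 0.0],[-0.0, -0.0, 0.048, 0.047, -0.259, 0.005, 0.0],[-0.0, -0.0, 0.048, 0.038, -0.26, 0.005, 0.0],[-0.0, -0.0, 0.048, 0.028, -0.261, 0.005, 0.0],[-0.0, -0.0, 0.048, 0.018, -0.262, 0.005, 0.0],[-0.0, -0.0, 0.048, 0.008, -0.263, 0.005, 0.0],[-0.0, -0.0, 0.048, -0.002, -0.263, 0.005, 0.0],[-0.0, -0.0, 0.048, -0.012, -0.263, 0.005, 0.0],[-0.0, -0.0, 0.048, -0.022, -0.262, 0.005, 0.0],
```

Call:
step_arm(
  series=[
    [[0,0,0,0.27,-0.07,0,0],[0,0,0,0.27,-0.07,0,0],[0,0,0,0.27,-0.07,0,0],[0,0,0,0.27,-0.07,0,0],[0,0,0,0.27,-0.07,0,0],[0,0,0,0.27,-0.07,0,0],[0,0,0.05,0.1,-0.24,0,0],[0,0,0.05,0.1,-0.24,0,0],[0,0,0.05,0.09,-0.25,0,0],[0,0,0.05,0.08,-0.25,0,0],[0,0,0.05,0.07,-0.25,0,0],[0,0,0.05,0.06,-0.26,0,0]],
  ],
)

```text
clock: 2.05
eef_pos: [455.6, -213.2, 231.6]
tool_rot: [3.141, -0.001, 0.152]
force: [0.2, 0.2, -0.1]
width: 85.5
gripper_force: 0.0
```

Call:
step_arm(
  series=[
    [[0,0,0.05,0.05,-0.26,0,0],[0,0,0.05,0.04,-0.26,0,0],[0,0,0.05,0.03,-0.26,0,0],[0,0,0.05,0.02,-0.26,0,0],[0,0,0.05,0.01,-0.26,0,0],[0,0,0.05,0,-0.26,0,0],[0,0,0.05,-0.01,-0.26,0,0],[0,0,0.04,-0.02,-0.26,0,0],[0,0,0,0,0,0,0],[0,0,0,0,0,0,0]],
  ],
)

```text
clock: 3.05
eef_pos: [468.2, 99.7, 231.4]
tool_rot: [3.141, -0.0, -0.149]
force: [0.5, -0.7, 0.5]
width: 85.3
gripper_force: 0.0
```

Run:
```python
from h import *
s=ctrl.read_state();print({k:np.round(s[k],3) for k in("clock","eef_pos","tool_rot","qpos","force")})
p=ctrl.get_image("wrist");cv2.imwrite("pics/wrist1.png",p["img"][:,:,::-1])
for n,X in(("K",(460,102.5,105)),("C",(575,-54,75)),("P",(616,80,85))):print(n,proj(p,X))
```

```text
{'clock': np.float64(3.05), 'eef_pos': array([468.174,  99.727, 231.367]), 'tool_rot': array([ 3.141, -0.   , -0.149]), 'qpos': array([-0.366,  0.388,  0.134,  1.983, -0.072,  0.774, -1.911]), 'force': array([ 0.523, -0.657,  0.493])}
K [317.56819663 196.01720671]
C [463.02507568  48.53764421]
P [316.22594574  20.6874873 ]
```

View pics/wrist1.png

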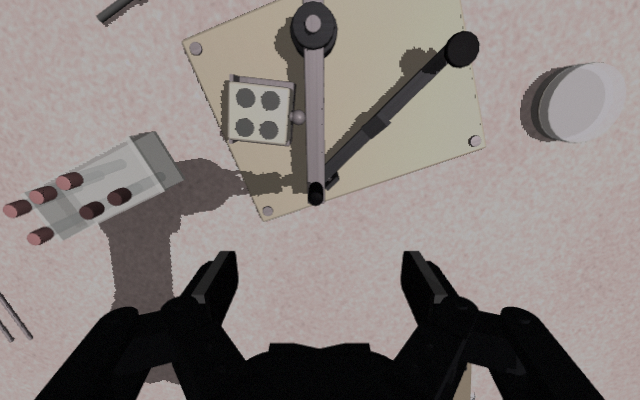

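The wrist view puts the knob top at about (317,196) and the cap at (462,49), both within 1–2 px of my projections. I'll grasp slightly to the −y side, so that closing doesn't push the pin in.

Run:
```python
from h import *
plan([(459,99,130,-8,4),(459,99,74,-8,4)],0)
P=np.array([616.5,81.5]);r=158;a0=np.arctan2(99-81.5,459-616.5)
print(np.degrees(a0))
a1=np.radians(172.4)+0.86
w=[]
n=20
for i in range(1,n+1):
    a=a0+((a1-a0)%(2*np.pi))*i/n
    w.append((*(P+r*np.array([np.cos(a),np.sin(a)])),74,np.degrees(a)-180,1))
print(w[-1]);plan(w,1,(459,99,74,-8))
```

```text
[0.0, -0.0, -0.004, -0.015, 0.001, 0.169, 0.0],[0.0, -0.0, -0.004, -0.015, 0.001, 0.169, 0.0],[0.0, -0.0, -0.004, -0.015, 0.001, 0.169, 0.0],[0.0, -0.0, -0.004, -0.015, 0.001, 0.169, 0.0],
[0.0, 0.0, 0.0, 0.0, -0.0, 0.093, 0.0],[0.0, 0.0, 0.0, 0.0, -0.0, 0.093, 0.0],[0.0, 0.0, 0.0, 0.0, -0.0, 0.093, 0.0],[0.0, 0.0, 0.0, 0.0, -0.0, 0.093, 0.0],
173.6598082540901
(np.float64(498.48416268034634), np.float64(-23.55361555768104), 74, np.float64(41.67437038125081), 1)
[-0.0, 0.0, -0.09, 0.005, 0.044, 0.0, 1.0],
[0.0, 0.0, -0.053, 0.001, 0.044, 0.0, 1.0],
[-0.0, 0.0, -0.053, 0.001, 0.044, 0.0, 1.0],
[0.0, 0.0, -0.053, 0.001, 0.044, 0.0, 1.0],
[0.0, 0.0, -0.053, 0.001, 0.044, 0.0, 1.0],
[-0.0, 0.0, -0.053, 0.001, 0.044, 0.0, 1.0],
[-0.0, 0.0, -0.053, 0.001, 0.044, 0.0, 1.0],
[-0.0, 0.0, -0.053, 0.001, 0.044, 0.0, 1.0],
[0.0, 0.0, -0.053, 0.001, 0.044, 0.0, 1.0],
[-0.0, 0.0, -0.053, 0.001, 0.044, 0.0, 1.0],
[0.0, 0.0, -0.053, 0.001, 0.044, 0.0, 1.0],
[0.0, 0.0, -0.053, 0.001, 0.044, 0.0, 1.0],
[-0.0, 0.0, -0.053, 0.001, 0.044, 0.0, 1.0],
[-0.0, 0.0, -0.053, 0.001, 0.044, 0.0, 1.0],
[0.0, 0.0, -0.053, 0.001, 0.044, 0.0, 1.0],
[0.0, 0.0, -0.053, 0.001, 0.044, 0.0, 1.0],
[-0.0, 0.0, -0.053, 0.001, 0.044, 0.0, 1.0],
[-0.0, 0.0, -0.053, 0.001, 0.044, 0.0, 1.0],
[0.0, 0.0, -0.053, 0.001, 0.044, 0.0, 1.0],
[0.0, 0.0, -0.053, 0.001, 0.044, 0.0, 1.0],
```

Call:
step_arm(
  series=[
    [[0,0,0,-0.015,0,0.17,0],[0,0,0,-0.015,0,0.17,0],[0,0,0,-0.015,0,0.17,0],[0,0,0,-0.015,0,0.17,0],[0,0,0,0,0,0.09,0],[0,0,0,0,0,0.09,0],[0,0,0,0,0,0.09,0],[0,0,0,0,0,0.1,0],[0,0,0,0,0,0,0]],
  ],
)

```text
clock: 4.0
eef_pos: [458.5, 98.1, 72.6]
tool_rot: [3.14, 0.003, -0.155]
force: [-0.6, 0.0, 0.9]
width: 85.3
gripper_force: 0.0
```

Call:
step_arm(
  series=[
    [[0,0,0,0,0,0,1],[0,0,0,0,0,0,1],[0,0,0,0,0,0,1],[0,0,0,0,0,0,1],[0,0,0,0,0,0,1],[0,0,0,0,0,0,1],[0,0,0,0,0,0,1],[0,0,0,0,0,0,1]],
  ],
)

```text
clock: 4.8
eef_pos: [459.8, 101.0, 74.4]
tool_rot: [-3.141, -0.001, -0.152]
force: [-0.6, 1.3, 5.2]
width: 14.0
gripper_force: 58.4
```

Call:
step_arm(
  series=[
    [[0,0,-0.06,0.003,0.044,0,1],[0,0,-0.053,0.001,0.044,0,1],[0,0,-0.053,0.001,0.044,0,1],[0,0,-0.053,0.001,0.044,0,1],[0,0,-0.053,0.001,0.044,0,1],[0,0,-0.053,0.001,0.044,0,1],[0,0,-0.053,0.001,0.044,0,1],[0,0,-0.053,0.001,0.044,0,1],[0,0,-0.053,0.001,0.044,0,1],[0,0,-0.053,0.001,0.044,0,1]],
  ],
)

```text
clock: 5.8
eef_pos: [466.2, 36.0, 74.5]
tool_rot: [-3.141, -0.005, 0.272]
force: [3.9, 3.3, 1.4]
width: 14.2
gripper_force: 58.4
```

Call:
step_arm(
  series=[
    [[0,0,-0.053,0.001,0.044,0,1],[0,0,-0.053,0.001,0.044,0,1],[0,0,-0.053,0.001,0.044,0,1],[0,0,-0.053,0.001,0.044,0,1],[0,0,-0.053,0.001,0.044,0,1],[0,0,-0.053,0.001,0.044,0,1],[0,0,-0.053,0.001,0.044,0,1],[0,0,-0.053,0.001,0.044,0,1],[0,0,-0.053,0.001,0.044,0,1],[0,0,-0.053,0.001,0.044,0,1],[0,0,0,0,0,0,1],[0,0,0,0,0,0,1]],
  ],
)

```text
clock: 7.0
eef_pos: [497.8, -19.8, 74.5]
tool_rot: [3.14, -0.009, 0.688]
force: [5.0, 7.9, -0.6]
width: 14.2
gripper_force: 58.9
```

Run:
```python
from h import *
s=ctrl.read_state();print({k:np.round(s[k],3) for k in("clock","eef_pos","tool_rot","qpos","force","width")})
e=s["eef_pos"];print(np.degrees(np.arctan2(e[1]-81.5,e[0]-616.5))%360)
p=ctrl.get_image("top");b=cv2.resize(p["img"][150:320,190:400],None,fx=3.5,fy=3.5)
cv2.imwrite("pics/top2.png",cv2.convertScaleAbs(b,alpha=1.6)[:,:,::-1])
```

```text
{'clock': np.float64(7.0), 'eef_pos': array([497.755, -19.816,  74.52 ]), 'tool_rot': array([ 3.14 , -0.009,  0.688]), 'qpos': array([ 0.106,  0.669, -0.177,  2.07 ,  0.264,  0.415, -1.157]), 'force': array([ 4.983,  7.863, -0.628]), 'width': np.float64(14.168)}
220.47143529795483
```

View pics/top2.png

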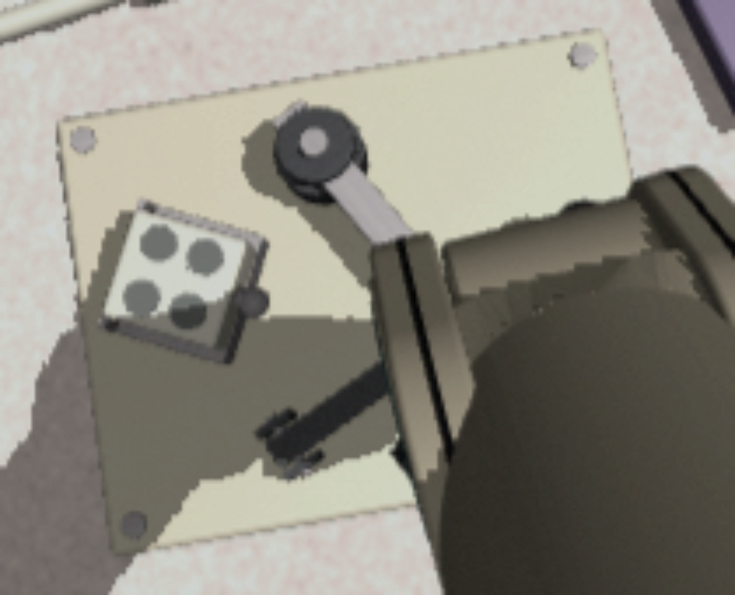

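The crop shows the arm swung well round to about 0.84 rad past its start. The force is a bit high, so I'll go slightly further and then test whether the catch holds.

Call:
step_arm(
  series=[
    [[0,0,-0.03,0,0.02,0,1],[0,0,0,0,0.01,0,1],[0,0,0,0,0,0,1],[0,0,0,0,0,0,1]],
  ],
)

```text
clock: 7.45
eef_pos: [500.5, -22.9, 74.5]
tool_rot: [3.14, -0.009, 0.712]
force: [4.0, 8.1, -0.5]
width: 14.2
gripper_force: 58.9
```

Call:
step_arm(
  series=[
    [[0,0,0.04,0,-0.03,0,1],[0,0,0.04,0,-0.03,0,1],[0,0,0,0,0,0,1],[0,0,0,0,0,0,1]],
  ],
)

```text
clock: 7.85
eef_pos: [494.5, -15.9, 74.5]
tool_rot: [3.141, -0.008, 0.65]
force: [4.8, 7.3, -0.2]
width: 14.2
gripper_force: 58.9
```

Call:
step_arm(
  series=[
    [[0,0,0.04,0,-0.03,0,1],[0,0,0,0,0,0,1],[0,0,0,0,0,0,1]],
  ],
)

```text
clock: 8.15
eef_pos: [491.7, -12.5, 74.5]
tool_rot: [3.141, -0.008, 0.619]
force: [3.2, 8.0, -0.2]
width: 14.4
gripper_force: 58.9
```

Call:
step_arm(
  series=[
    [[0,0,0.04,0,-0.03,0,1],[0,0,0,0,0,0,1],[0,0,0,0,0,0,1]],
  ],
)

```text
clock: 8.45
eef_pos: [489.8, -10.0, 74.5]
tool_rot: [3.14, -0.008, 0.587]
force: [5.6, 5.2, -1.5]
width: 14.0
gripper_force: 59.0
```

Call:
step_arm(
  series=[
    [[0,0,0.02,0,-0.02,0,1],[0,0,0,0,0,0,1],[0,0,0,0,0,0,1]],
  ],
)

```text
clock: 8.75
eef_pos: [489.5, -9.5, 74.6]
tool_rot: [3.137, -0.009, 0.57]
force: [7.4, -0.3, -4.5]
width: 14.3
gripper_force: 59.0
```

The force dropped and the knob stopped moving, so the catch is holding. I'll open and rise.

Call:
step_arm(
  series=[
    [[0,0,0,0,0,0,0.8],[0,0,0,0,0,0,0.8],[0,0,0,0,0,0,0.6],[0,0,0,0,0,0,0.6],[0,0,0,0,0,0,0.6],[0,0,0,0,0,-0.15,0.6],[0,0,0,0,0,-0.3,0.6],[0,0,0,0,0,-0.3,0.6],[0,0,0,0,0,0,0.6]],
  ],
)

```text
clock: 9.65
eef_pos: [487.3, -9.7, 191.2]
tool_rot: [3.137, -0.008, 0.568]
force: [1.7, -1.0, 0.5]
width: 34.1
gripper_force: 0.0
```

Run:
```python
from h import *
s=ctrl.read_state();print({k:np.round(s[k],3) for k in("clock","eef_pos","tool_rot","force","width")})
p=ctrl.get_image("wrist");cv2.imwrite("pics/wrist3.png",p["img"][:,:,::-1])
print(proj(p,(575,-54,75)))
plan([(575,-54,170,33,4),(575,-54,90,33,4)],1)
```

```text
{'clock': np.float64(9.65), 'eef_pos': array([487.261,  -9.73 , 191.196]), 'tool_rot': array([ 3.137, -0.008,  0.568]), 'force': array([ 1.694, -1.006,  0.453]), 'width': np.float64(34.075)}
[411.79133214 138.28781517]
[0.001, -0.001, -0.003, 0.086, 0.142, 0.032, 1.0],[0.001, -0.001, -0.003, 0.086, 0.142, 0.032, 1.0],[0.001, -0.001, -0.003, 0.085, 0.142, 0.032, 1.0],[0.001, -0.001, -0.003, 0.085, 0.142, 0.032, 1.0],
[-0.0, 0.0, 0.0, 0.0, -0.0, 0.133, 1.0],[-0.0, 0.0, 0.0, 0.0, -0.0, 0.133, 1.0],[-0.0, 0.0, 0.0, 0.0, -0.0, 0.133, 1.0],[-0.0, 0.0, 0.0, 0.0, -0.0, 0.133, 1.0],
```

View pics/wrist3.png

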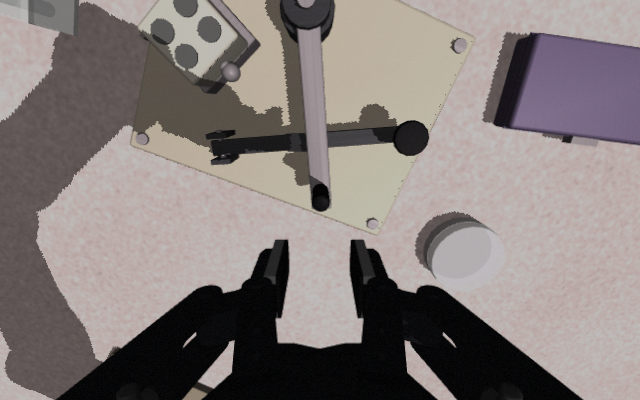

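The wrist view shows the arm held across the bar, with the knob at (320,197). The cap is at (411,138), as predicted. I'll go over the cap with the fingers shut and press.

Call:
step_arm(
  series=[
    [[0,0,0,0.086,0.142,0.03,1],[0,0,0,0.086,0.142,0.03,1],[0,0,0,0.086,0.142,0.03,1],[0,0,0,0.086,0.142,0.03,1],[0,0,0,0,0,0.13,1],[0,0,0,0,0,0.13,1],[0,0,0,0,0,0.13,1],[0,0,0,0,0,0.13,1],[0,0,0,0,0,0,1],[0,0,0,0,0,0,1]],
  ],
)

```text
clock: 10.7
eef_pos: [572.5, -54.0, 89.4]
tool_rot: [-3.14, 0.002, 0.568]
force: [0.6, 0.1, 0.1]
width: -0.3
gripper_force: 0.0
```

Call:
step_arm(
  series=[
    [[0,0,0,0.01,0,0.07,1],[0,0,0,0,0,0.04,1],[0,0,0,0,0,0.03,1],[0,0,0,0,0,0.03,1],[0,0,0,0,0,0.03,1],[0,0,0,0,0,0,1],[0,0,0,0,0,0,1]],
  ],
)

```text
clock: 11.4
eef_pos: [575.0, -53.5, 60.4]
tool_rot: [3.141, -0.0, 0.568]
force: [2.0, -2.1, 4.1]
width: -0.0
gripper_force: 1.6
```

Run:
```python
from h import *
p=ctrl.get_image("top");b=cv2.resize(p["img"][150:320,190:400],None,fx=3.5,fy=3.5)
cv2.imwrite("pics/top4.png",cv2.convertScaleAbs(b,alpha=1.6)[:,:,::-1])
```

```text
(no output)
```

View pics/top4.png

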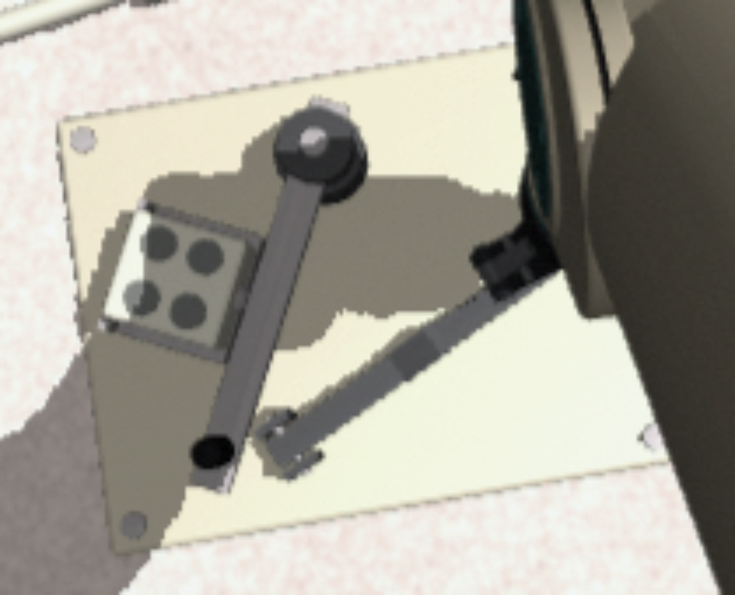

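The arm has snapped forward and lies against the cartridge, with the knob at (212,451) against (253,461) at the start. I'll retreat and check the angle.

Call:
step_arm(
  series=[
    [[0,0,0,0,0,-0.1,1],[0,0,0,0,0,-0.2,1],[0,0,0,0,0,-0.3,1],[0,0,0,0,0,-0.3,1],[0,0,0,0,0.2,0,1],[0,0,0,0,0.3,0,1],[0,0,0,0,0.3,0,1],[0,0,0,0,0,0,1],[0,0,0,0,0,0,1]],
  ],
)

```text
clock: 12.35
eef_pos: [638.4, -154.9, 195.2]
tool_rot: [-3.14, 0.001, 0.566]
force: [-0.1, 1.8, -0.4]
width: 0.1
gripper_force: 0.0
```

Run:
```python
from h import *
p=ctrl.get_image("top")
P=np.array([616.5,81.5])
for px in((262.3,281.7),(212/3.5+190,451/3.5+150)):
    K=atz(p,px,102)[:2]-P;print(np.linalg.norm(K),np.arctan2(K[1],K[0]))
b=cv2.resize(p["img"][180:300,215:300],None,fx=5,fy=5)
cv2.imwrite("pics/top5.png",cv2.convertScaleAbs(b,alpha=1.6)[:,:,::-1])
```

```text
159.65688133954865 3.0100448403706954
159.4732531723245 2.884539821777468
```

View pics/top5.png

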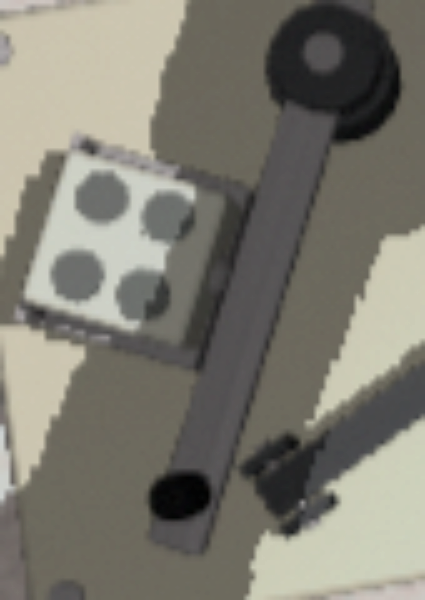

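The arm is flush and parallel with the cartridge face, and the pin head is no longer showing. It swung 0.126 rad past its start, which fits the pin being home.

```bash
python3 -c "
from cell import ctrl
print(ctrl.finish_job())"
```

```text
the job is handed in; nothing more can be done
None
```

I cocked the striker until the catch held it, let go and pressed the cap; the arm snapped forward and, judging by the last picture, drove the pin fully home, and the job is handed in at about 12.4 s.

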